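# Turn the parts turntable to bring the brass weight to the front

### The job

Gently push the round parts turntable round with the fingertips until the brass weight standing on it is at the front, squarely in line with the red arrow on the foot, and leave it at rest there. Do not touch or lift the things on the turntable, and leave the other things on the bench where they are.

Things in the scene. Friction and masses are not known exactly. Their poses are not given: they have to be found in the camera images.
- turntable_foot: Fixed black foot under the turntable: disc 190 mm across, 10 mm high, with a tongue 46 mm wide out to 170 mm from the axis at the front; on the tongue a red arrow pointing at the axis. Origin: on the turning axis, on the bench. -x runs from the axis along the tongue and arrow: the front. z up.
- turntable: Plywood disc, 280 mm across, 20 mm thick; turns on the foot about its vertical axis either way, two turns at most. Friction (about 1 N at the rim) stops it when the push ends. Origin: on the axis at its underside, 14 mm above the bench; its top is 34 mm above the bench. The weight stands towards its -x, the hex keys towards +x.
- turntable_peg (a point): Top centre of one of eight upright blue finger pegs on the turntable's rim: 14 mm diameter, 32 mm tall, tops 66 mm above the bench, centres 127 mm from the axis, at 0, 45, 90 ... 315 degrees from the turntable's x axis. This one is at 180 degrees, outward of the weight. Push sideways against a peg to turn the turntable.
- turntable_hub (a point): Top of the steel hub on the axis, 26 mm across, 64 mm above the bench. Two crossed wooden dividers (5 mm thick, tops 57 mm above the bench, reaching 108 mm from the axis) at 45 and 135 degrees from the turntable's x axis make four compartments; it all turns with the turntable.
- brass_weight: The loose brass weight, a pale yellow round weight with a knob on top, 47 mm across, 44 mm tall, standing in one compartment about 70 mm from the axis. Origin: centre of its underside. It is to come to the front and must not be touched.
- tape_2: Loose small roll of black tape, 53 mm across, 19 mm high, in another compartment, about 70 mm from the axis. Origin: centre of its underside. Not to be touched.
- hex_keys: Loose green folding hex key set, 28 x 92 x 18 mm, in the compartment opposite the weight, about 72 mm from the axis. Origin: centre of its underside; y is its length. Not to be touched.
- offcut_4: Loose small pine offcut, 28 x 70 x 19 mm, in another compartment, about 70 mm from the axis. Origin: centre of its underside; y is its length. Not to be touched.
- tape_measure: Yellow pocket tape measure, 38 x 86 x 62 mm, loose on the bench left of the turntable. Origin: centre of its underside. Leave it where it is.
- screwdriver_1: Red-handled screwdriver, 32 x 226 x 29 mm, lying loose on the bench at the left. Origin: centre of its underside; y is its length. Leave it where it is.
- caliper: Sliding caliper, 76 x 230 x 12 mm, lying loose on the bench at the near left. Origin: centre of its underside; y is its length. Leave it where it is.
There are look-alikes about, which are no part of the job. Of the things that look like the brass_weight, the larger one is meant.

How it is judged:
At the end, for the whole second after the job is handed in: The weight stands upright on the turntable at the front, its centre within 12 mm of the red arrow's line; turntable at rest; all four things still in their compartments; tape measure, screwdriver and caliper within 15 mm of where they were (y of brass_weight in the frame of turntable_foot between -0.012 and 0.012 m and x of brass_weight in the frame of turntable_foot below -0.045 m and angular speed of turntable below 0.05 rad/s and linear speed of brass_weight below 0.02 m/s and angle between brass_weight's own z axis and vertical below 0.15 rad and horizontal distance between each of brass_weight, tape_2, hex_keys, offcut_4 and turntable below 0.105 m and z of brass_weight in the frame of turntable between 0.01 and 0.032 m and z of tape_2 in the frame of turntable between 0.01 and 0.032 m and z of hex_keys in the frame of turntable between 0.01 and 0.032 m and z of offcut_4 in the frame of turntable between 0.01 and 0.032 m and distance of each of tape_measure, screwdriver_1, caliper from where it was at the start of the episode below 0.015 m); the robot touches nothing.
It fails at once if the robot touches one of the things on the turntable (contact force between any of the fingers, the arm and brass_weight above 0.5 N or contact force between any of the fingers, the arm and tape_2 above 0.5 N or contact force between any of the fingers, the arm and hex_keys above 0.5 N or contact force between any of the fingers, the arm and offcut_4 above 0.5 N).
It fails at once if something on the turntable is lifted or falls off it (not (horizontal distance between brass_weight and turntable below 0.105 m) or not (horizontal distance between tape_2 and turntable below 0.105 m) or not (horizontal distance between hex_keys and turntable below 0.105 m) or not (horizontal distance between offcut_4 and turntable below 0.105 m) or not (z of brass_weight in the frame of turntable below 0.032 m) or not (z of tape_2 in the frame of turntable below 0.032 m) or not (z of hex_keys in the frame of turntable below 0.032 m) or not (z of offcut_4 in the frame of turntable below 0.032 m) or not (z of brass_weight in the frame of turntable above 0.01 m) or not (z of tape_2 in the frame of turntable above 0.01 m) or not (z of hex_keys in the frame of turntable above 0.01 m) or not (z of offcut_4 in the frame of turntable above 0.01 m)).
It fails at once if the turntable is pushed harder than 25 N (contact force between any of the fingers, the arm and turntable above 25 N).
It fails at once if the tape measure, screwdriver or caliper is moved by more than 15 mm (distance of any of tape_measure, screwdriver_1, caliper from where it was at the start of the episode above 0.015 m).
It also fails if it takes over 64 s, if anything falls off the work surface, if the arm or the gripper's body presses on something with over 40 N, if the wrist force passes 120 N, or if a joint passes its speed limit or range.

### The arm

A 6-joint arm with a two-finger parallel gripper is mounted at the origin on a cart in front of the work surface, level with it; the furniture and walls round the work are solid. World frame = base frame: x ahead of the robot, y to its left, z up, the work surface at z = 0. Lengths are in m, angles in rad, forces in N, time in s.
With the tool pointing down it reaches from about 0.425 to 0.95 m from the base axis. Payload 3.5 kg.
Tool frame: the origin (TCP) lies midway between the tips of the shut fingers; the grasp point (between the pads) lies 19 mm behind it; z points along the fingers, y is the line along which they close (so a half turn about z gives the same grasp; the last joint's range is limited). The gripper opens to 85 mm and grips with 20 to 120 N. Pads are 22 mm wide; open, the fingers measure 114 mm over their backs; the gripper's body (76 mm by 85 mm) begins 54 mm behind the grasp point. The pads swing forward as they close: fully open they stand 13 mm farther back than shut.
Start: joints at [-0.15, 0.286, 1.577, -0, 1.279, -0.15], TCP at [0.675, 0, 0.231] pointing down, gripper open.
Joint ranges: [-2.77, 2.77], [-0.9, 2.22], [0.21, 2.48], [-1.53, 4.67], [0.24, 2.81], [-2.84, 2.84]. Speed limits (rad/s): [2.79, 2.79, 3.14, 3.14, 3.14, 3.14].

### API

Orientations are given as a unit quaternion [x, y, z, w].
In Python, from plant import get_state, read_camera, ctrl gives the robot as it stands.
- The arm moves only by the shell command python3 -m crank 'ROWS' [FORCE]. ROWS is JSON, a list of rows, each a list of 3 entries, a list of its own where there are three numbers: the shift along the tool's x, y, z in mm, then the turn about the tool's z in degrees, then the closure in counts, from 0 (fully open) to 255 (shut). In form: [[[tx, ty, tz], yaw, claw], ...]. A call has 1 to 10 rows; each row is the pose to reach, as a shift and turn from the pose commanded when the call began, along the tool's axes at that moment; what a row does not reach only later rows make up. A row lasts 1/10 s, in which the tool goes at most 50 mm and 8.59 degrees, less where a joint would pass 70% of its speed; a pose out of reach is approached as far as the arm can. A call with a gripper value outside its range is refused whole. The fingers move at their own pace and stop on an object; FORCE is the grip in N (left out, the last holds). Time passes only in rows, so rows that repeat a pose let the fingers close. It gives the time, the measured TCP pose, the force, the opening and the grip force at its end, in the units of the state.
- get_state(): the state, without advancing time (a new reading comes with each control period).
- read_camera(name): name is "scene" or "side" or "wrist"; returns a dict with "frame" (400x640x3 uint8, blue, green, red), "range_z" (400x640 float32, m along the optical axis (not along the pixel's ray), 0 where there is no reading), "vfov" (degrees; the focal length in pixels is half the picture's height over the tangent of half this angle, whatever the lens; pixels are square), "cx", "cy" (the principal point, pixels), "origin" and "orientation" of the camera in the world. Camera axes: x right, y down, z forward; pixel columns grow to the right and rows downward; lengths in m; the calibration is good to about 2 mm. The wrist camera is an equidistant fisheye: a pixel r from the principal point sees the ray r / f radians off the axis. A picture is of the moment at which its call begins.
- ctrl.sign_off(): hands the job in; it is judged then, once.
The state is a dict: "time": time; "qpos": joint angles; "dq": joint speeds; "joint_efforts": joint torques, N m; "eef_pos": TCP position; "tcp_rot": TCP orientation; "contact_force": force on the tool from outside, world axes, zero at the start; "wrist_torque": the same for the moment, N m; "opening": opening from 0.0 (shut) to 1.0 (fully open); "finger_force": force on a finger pad.
Only numpy, scipy, OpenCV 4.12 (cv2) and the standard library are available. Lean on these libraries where they do the work, as an engineer would, in place of code of your own. Each camera call takes 0.05 s, during which the arm holds its last target. There are 200 camera calls.

## Working session

There is one attempt and no reset: what is moved stays moved. The work goes in short steps, Python scripts to look and compute and a shell command to move; the robot and the scene stay as the last step left them, time stands still between calls to the robot, and variables do not carry over. Pictures are saved under pics/ and viewed, at most 10 in all, crops included, and the job is handed in when it is done.

```bash
mkdir -p pics; cat > h.py <<'E'
import numpy as np, cv2
from scipy.spatial.transform import Rotation as R
from plant import get_state, read_camera, ctrl
def f(c): return 200/np.tan(np.radians(c["vfov"])/2)
def plane(c,u,v,z):
    d=np.array([(u-c["cx"])/f(c),(v-c["cy"])/f(c),1.]); d=R.from_quat(c["orientation"]).apply(d)
    o=np.array(c["origin"]); return o+d*(z-o[2])/d[2]
def proj(c,p):
    q=R.from_quat(c["orientation"]).inv().apply(np.array(p)-c["origin"]); return q[:2]/q[2]*f(c)+[c["cx"],c["cy"]]
E
python3 - <<'E'
from h import *
for n in("scene","side"):
    c=read_camera(n); cv2.imwrite(f"pics/{n}0.png",c["frame"]); np.save(n+"0.npy",c,allow_pickle=True)
    print(n,c["vfov"],c["cx"],c["cy"],c["origin"],c["orientation"])
s=get_state();print(s["time"],s["eef_pos"],s["tcp_rot"])
E
```

```text
scene 45.69309583949531 324.07467108249654 204.49243428768582 [-0.38110905 -0.27630686  1.04688983] [ 0.72556576 -0.57175134  0.24028498 -0.29819099]
side 53.16701555920089 319.61571670516133 198.03194972397395 [0.32283791 0.89486991 0.80246856] [-0.11216067  0.88537866 -0.4484848   0.04884661]
0.1 [6.74409191e-01 8.37220166e-05 2.30077735e-01] [ 7.07116065e-01  7.07096705e-01 -6.40920920e-04 -8.42214915e-04]
```

View pics/scene0.png

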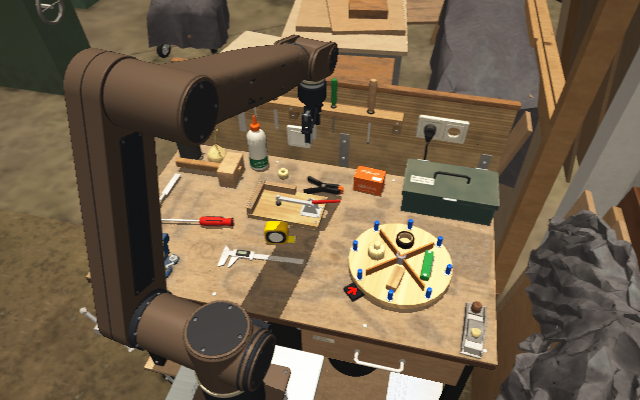

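View pics/side0.png

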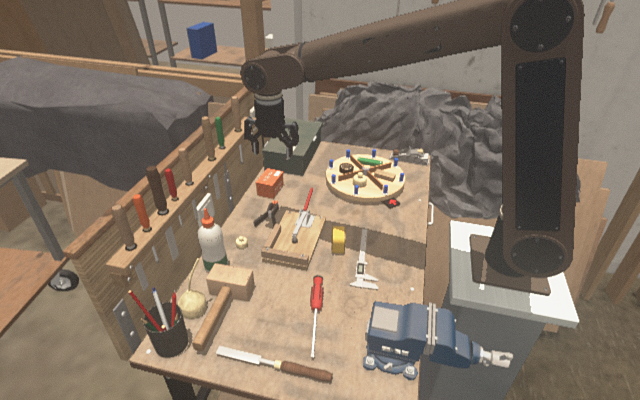

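The scene image shows the turntable centred near (400,262), a weight on it at (377,250), and the red arrow at (353,291). Things that could pass for the weight are the small knob on the bench at (283,173), the twine ball at (215,153), and a pale item in the tray at (477,332). I choose the one at (377,250): it is the larger and it stands on the turntable. I'll check that in a crop.

```bash
cat > m.py <<'E'
from h import *
from scipy.optimize import least_squares
def blobs(m,lo=4):
    n,l,s,ce=cv2.connectedComponentsWithStats(m.astype(np.uint8)); return [(ce[i],s[i]) for i in range(1,n) if s[i,4]>=lo]
def measure(c,tag=""):
    hsv=cv2.cvtColor(c["frame"],cv2.COLOR_BGR2HSV).astype(int); H,S,V=hsv[...,0],hsv[...,1],hsv[...,2]
    out=[]
    bl=blobs((H>100)&(H<128)&(S>150)&(V>60))
    P=[]
    for ce,s in bl:
        p=plane(c,*ce,.05)  # peg mid height
        if .3<p[0]<1.1 and -.7<p[1]<-.05: P.append(p[:2]); print(tag,"peg",ce.round(1),s[4],p.round(3))
    P=np.array(P)
    r=least_squares(lambda q:np.hypot(*(P-q).T)-.127,P.mean(0),loss="soft_l1",f_scale=.003)
    print(tag,"axis",r.x.round(4),"resid mm",(r.fun*1000).round(1))
    a=np.degrees(np.arctan2(*(P-r.x).T[::-1])); print(tag,"peg angles",a.round(1),"mod45",(a%45).round(1))
    for ce,s in blobs(((H<6)|(H>174))&(S>170)&(V>120),15):
        p=plane(c,*ce,.010); d=p[:2]-r.x
        if np.hypot(*d)<.2: print(tag,"red",ce.round(1),s[4],p.round(3),"r",np.hypot(*d).round(3),"ang",np.degrees(np.arctan2(d[1],d[0])).round(1))
    return r.x
E
python3 - <<'E'
from m import *
for n in("scene","side"):
    c=np.load(n+"0.npy",allow_pickle=True).item(); x=measure(c,n)
    u,v=proj(c,[*x,.04]).astype(int)
    k=c["frame"][v-65:v+65,u-75:u+75]; print("crop origin",u-75,v-65)
    cv2.imwrite(f"pics/{n}crop.png",cv2.resize(k,None,fx=4,fy=4,interpolation=cv2.INTER_CUBIC))
E
```

```text
scene peg [409.7 223.2] 35 [ 0.576 -0.309  0.05 ]
scene peg [376.2 224.7] 32 [ 0.548 -0.217  0.05 ]
scene peg [439.3 240.2] 39 [ 0.532 -0.396  0.05 ]
scene peg [354.9 244.9] 30 [ 0.459 -0.172  0.05 ]
scene peg [448.2 268.5] 38 [ 0.438 -0.425  0.05 ]
scene peg [359.3 273.5] 34 [ 0.367 -0.201  0.05 ]
scene peg [390.  293.9] 42 [ 0.323 -0.287  0.05 ]
scene peg [428.2 292.3] 39 [ 0.35 -0.38  0.05]
scene axis [ 0.4494 -0.2984] resid mm [ 0.4  0.8  0.5  0.2  0.   0.7 -0.   1.2]
scene peg angles [  -4.9   39.7  -49.9   85.5  -95.2  130.2  174.8 -140.7] mod45 [40.1 39.7 40.1 40.5 39.8 40.2 39.8 39.3]
scene red [352.  290.2] 55 [ 0.339 -0.189  0.01 ] r 0.155 ang 135.2
crop origin 325 193m.py:14: RuntimeWarning: Mean of empty slice.
  r=least_squares(lambda q:np.hypot(*(P-q).T)-.127,P.mean(0),loss="soft_l1",f_scale=.003)
  ret = ret.dtype.type(ret / rcount)
Traceback (most recent call last):
  File "m.py", line 14, in measure
    r=least_squares(lambda q:np.hypot(*(P-q).T)-.127,P.mean(0),loss="soft_l1",f_scale=.003)
ValueError: Initial guess is outside of provided bounds
```

View pics/scenecrop.png

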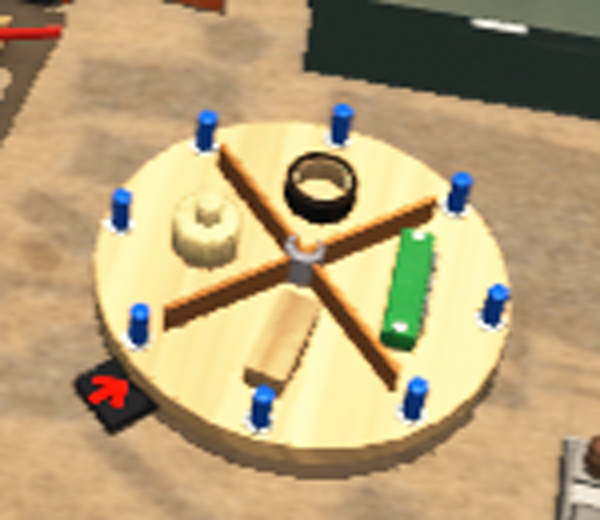

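The crop confirms the choice: a knobbed brass weight in one compartment, with its knob at scene pixel (378,243). The tape, hex keys and offcut are in the other three, and the arrow tongue is at (352,290). Next I measure the angles of the weight, hub and tongue and the clearance to the toolbox.

```bash
python3 - <<'E'
from m import *
c=np.load("scene0.npy",allow_pickle=True).item(); x=np.array([.4494,-.2984])
def pol(p): d=p[:2]-x; return p.round(3),np.hypot(*d).round(3),np.degrees(np.arctan2(d[1],d[0])).round(1)
print("knob",pol(plane(c,377.75,243,.078)),"hub",pol(plane(c,400.5,254.3,.064)))
# depth cloud
v,u=np.mgrid[:400,:640]; z=c["range_z"]; d=np.stack([(u-c["cx"])/f(c)*z,(v-c["cy"])/f(c)*z,z],-1).reshape(-1,3)
W=(R.from_quat(c["orientation"]).apply(d)+c["origin"]).reshape(400,640,3)
k=(z>0)&(W[...,2]>.06)&(W[...,2]<.2)&(u>398)&(u<500)&(v>155)&(v<222)&(W[...,0]>.55)
print("toolbox",W[k].min(0).round(3),np.percentile(W[k],98,0).round(3))
r=np.hypot(*(W[...,:2]-x).transpose(2,0,1)); m=(W[...,2]>.062)&(r>.03)&(r<.105)&(u<400)&(z>0)
print("weight top pts",m.sum(),pol(W[m].mean(0)),pol((W[m].min(0)+W[m].max(0))/2))
# tongue: dark pixels near bench, outside the disc
g=c["frame"].max(2); hsv=cv2.cvtColor(c["frame"],cv2.COLOR_BGR2HSV)
red=((hsv[...,0]<6)|(hsv[...,0]>174))&(hsv[...,1]>170)
t=np.zeros((400,640),bool); t[270:310,335:372]=True
m=(t&((g<60)|red)).astype(np.uint8); cs=max(cv2.findContours(m,cv2.RETR_EXTERNAL,cv2.CHAIN_APPROX_NONE)[0],key=cv2.contourArea)[:,0]
P=np.array([plane(c,*q,.010) for q in cs]); 
rr=np.hypot(*(P[:,:2]-x).T); print("tongue r",rr.min().round(3),rr.max().round(3))
for q in cv2.approxPolyDP(cs[:,None],2,True)[:,0]: print(q,pol(plane(c,*q,.010)))
E
```

```text
knob (array([ 0.457, -0.233,  0.078]), np.float64(0.066), np.float64(83.5)) hub (array([ 0.444, -0.297,  0.064]), np.float64(0.005), np.float64(163.9))
toolbox [ 0.567 -0.554  0.06 ] [ 0.864 -0.278  0.113]
weight top pts 80 (array([ 0.454, -0.233,  0.069]), np.float64(0.066), np.float64(86.3)) (array([ 0.454, -0.232,  0.071]), np.float64(0.067), np.float64(85.6))
tongue r 0.137 0.174
[353 282] (array([ 0.365, -0.187,  0.01 ]), np.float64(0.14), np.float64(126.9))
[344 288] (array([ 0.341, -0.167,  0.01 ]), np.float64(0.17), np.float64(129.5))
[352 300] (array([ 0.309, -0.195,  0.01 ]), np.float64(0.174), np.float64(143.4))
[364 294] (array([ 0.335, -0.222,  0.01 ]), np.float64(0.138), np.float64(146.1))
```

```bash
python3 -m crank '[[[-50,-22,0],8,255],[[-100,-44,0],16,255],[[-150,-66,0],24,255],[[-200,-88,0],32,255],[[-243,-107,0],40,255],[[-243,-107,0],48,255],[[-243,-107,0],56,255],[[-243,-107,0],65,255],[[-243,-107,0],65,255],[[-243,-107,0],65,255]]'
```

```text
time: 1.1
eef_pos: [0.5678, -0.2428, 0.2309]
tcp_rot: [0.976, 0.218, -0.0, -0.0]
contact_force: [0.5, 0.7, 0.7]
opening: -0.0
finger_force: 0.0
```

The tongue's edges put the arrow line at about 136° and the weight is at about 85.5° (radius 67 mm), so the turntable has to turn about +50°. I go down behind the 39.7° peg, on its clockwise side, and check clearances from the wrist camera first.

```bash
python3 -m crank '[[[0,0,40],0,255],[[0,0,80],0,255],[[0,0,110],0,255],[[0,0,110],0,255]]'; python3 - <<'E'
from m import *
for n in("scene","wrist"):
    c=read_camera(n); cv2.imwrite(f"pics/{n}1.png",c["frame"] if n=="wrist" else cv2.resize(c["frame"][180:320,310:510],None,fx=4,fy=4))
    if n=="scene": measure(c)
E
```

```text
time: 1.5
eef_pos: [0.5646, -0.2405, 0.1153]
tcp_rot: [0.976, 0.218, -0.004, -0.004]
contact_force: [-0.6, 0.7, -0.4]
opening: -0.002
finger_force: 0.0
 peg [409.7 223.3] 34 [ 0.576 -0.309  0.05 ]
 peg [376.1 225.2] 32 [ 0.546 -0.217  0.05 ]
 peg [439.2 240.3] 38 [ 0.531 -0.396  0.05 ]
 peg [354.7 245. ] 33 [ 0.459 -0.171  0.05 ]
 peg [448.2 268.6] 37 [ 0.438 -0.425  0.05 ]
 peg [359.3 273.6] 38 [ 0.366 -0.201  0.05 ]
 peg [390.  293.9] 42 [ 0.323 -0.287  0.05 ]
 peg [428.2 292.3] 39 [ 0.35 -0.38  0.05]
 axis [ 0.4489 -0.2984] resid mm [ 0.5 -0.5  0.4  0.5 -0.2  0.7 -0.5  0.8]
 peg angles [  -4.9   40.2  -49.8   85.5  -95.1  130.2  174.8 -140.5] mod45 [40.1 40.2 40.2 40.5 39.9 40.2 39.8 39.5]
 red [352.1 290.5] 49 [ 0.338 -0.189  0.01 ] r 0.155 ang 135.5
```

View pics/wrist1.png

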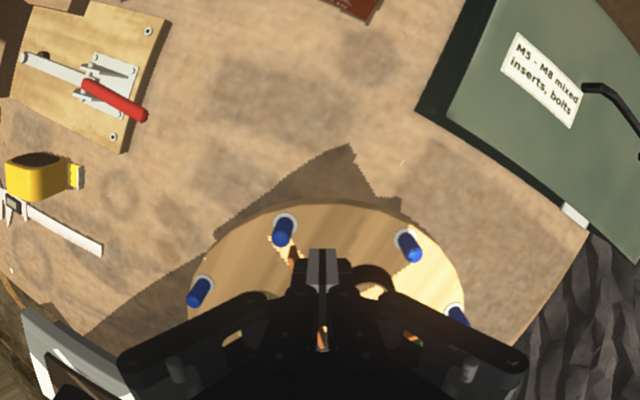

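The wrist view shows the shut fingertips at (322,265), above the rim between the pegs at (283,230) and (410,247). They are clear of the tape at (370,275) and the toolbox. I descend to z≈0.044.

```bash
python3 -m crank '[[[0,0,20],0,255],[[0,0,40],0,255],[[0,0,55],0,255],[[0,0,67],0,255],[[0,0,77],0,255],[[0,0,77],0,255],[[0,0,77],0,255]]'; python3 - <<'E'
from h import *
# arc offsets in tool axes: start at angle 25 r .1305, tool turns with it
s=get_state(); q=R.from_quat(s["tcp_rot"]); p=s["eef_pos"]; ax=np.array([.4492,-.2984])
d=np.array(p[:2])-ax; a0=np.arctan2(d[1],d[0]); r=np.hypot(*d); print("start",np.degrees(a0),r)
for k in range(5,60,5):
    a=a0+np.radians(k); t=q.inv().apply([*(ax+.131*np.array([np.cos(a),np.sin(a)])-p[:2]),0])*1000; print(k,t.round())
E
```

```text
time: 2.3
eef_pos: [0.5683, -0.2432, 0.0447]
tcp_rot: [0.976, 0.217, 0.0, 0.0]
contact_force: [-0.9, -0.1, 1.0]
opening: -0.001
finger_force: 0.0
start 24.878885262744244 0.1312836208706115
5 [ -1. -11.  -0.]
10 [ -2. -23.  -0.]
15 [ -5. -34.  -0.]
20 [ -8. -45.  -0.]
25 [-12. -55.  -0.]
30 [-18. -66.  -0.]
35 [-24. -75.  -0.]
40 [-31. -84.  -0.]
45 [-38. -93.  -0.]
50 [ -47. -100.   -0.]
55 [ -56. -107.   -0.]
```

```bash
python3 -m crank '[[[0,-6,0],-2.5,255],[[-1,-11,0],-5,255],[[-2,-17,0],-7.5,255],[[-2,-23,0],-10,255],[[-3,-28,0],-12.5,255],[[-5,-34,0],-15,255],[[-6,-40,0],-17.5,255],[[-8,-45,0],-20,255],[[-10,-50,0],-22.5,255],[[-12,-55,0],-25,255]]'; python3 - <<'E'
from m import *
c=read_camera("scene"); measure(c); s=get_state(); p=np.array(s["eef_pos"][:2])-[.4492,-.2984]; print(np.degrees(np.arctan2(p[1],p[0])),np.hypot(*p),s["contact_force"])
E
```

```text
time: 3.3
eef_pos: [0.5352, -0.1987, 0.0459]
tcp_rot: [0.906, 0.423, 0.001, 0.002]
contact_force: [0.9, 0.2, 0.2]
opening: -0.001
finger_force: 0.6
 peg [395.6 221.9] 28 [ 0.572 -0.269  0.05 ]
 peg [365.1 231. ] 34 [ 0.517 -0.19   0.05 ]
 peg [428.9 231.5] 34 [ 0.557 -0.365  0.05 ]
 peg [353.2 256.1] 35 [ 0.42  -0.174  0.05 ]
 peg [448.  256.8] 37 [ 0.478 -0.422  0.05 ]
 peg [369.2 283.6] 36 [ 0.342 -0.231  0.05 ]
 peg [439.6 284.4] 38 [ 0.382 -0.406  0.05 ]
 peg [406.1 296.4] 38 [ 0.325 -0.327  0.05 ]
 axis [ 0.449  -0.2983] resid mm [-0.7  0.6  0.3  0.3  0.3 -0.3  0.   0.1]
 peg angles [  13.3   58.   -31.7  103.3  -76.9  147.9 -122.  -167. ] mod45 [13.3 13.  13.3 13.3 13.1 12.9 13.  13. ]
 red [352.  290.3] 55 [ 0.339 -0.189  0.01 ] r 0.155 ang 135.2
49.72027154860083 0.13158210576228044 [-0.09473191  0.77126255 -0.46862609]
```

It works: the turntable has turned 18°, with the weight's peg now at 103°. About 32° remain, so I push 28° more and then look.

```bash
python3 -m crank '[[[0,-6,0],-2.5,255],[[-1,-11,0],-5,255],[[-2,-17,0],-8,255],[[-3,-25,0],-11,255],[[-4,-32,0],-14,255],[[-6,-38,0],-17,255],[[-8,-45,0],-20,255],[[-11,-51,0],-23,255],[[-13,-57,0],-25.5,255],[[-15,-62,0],-28,255]]'; python3 - <<'E'
from m import *
c=read_camera("scene"); x=measure(c); s=get_state(); p=np.array(s["eef_pos"][:2])-[.4492,-.2984]; print(np.degrees(np.arctan2(p[1],p[0])),np.hypot(*p),s["contact_force"])
cv2.imwrite("pics/scene3.png",cv2.resize(c["frame"][193:323,325:475],None,fx=4,fy=4,interpolation=cv2.INTER_CUBIC))
E
```

```text
time: 4.35
eef_pos: [0.4777, -0.1706, 0.0456]
tcp_rot: [0.777, 0.63, 0.0, 0.002]
contact_force: [1.9, -0.3, -0.8]
opening: 0.0
finger_force: 0.6
 peg [409.1 222.7] 28 [ 0.578 -0.307  0.05 ]
 peg [375.3 225. ] 32 [ 0.546 -0.215  0.05 ]
 peg [438.8 239.8] 33 [ 0.533 -0.394  0.05 ]
 peg [354.6 245.2] 39 [ 0.458 -0.171  0.05 ]
 peg [448.3 268.1] 40 [ 0.439 -0.425  0.05 ]
 peg [359.6 274.2] 38 [ 0.365 -0.202  0.05 ]
 peg [428.9 291.6] 37 [ 0.353 -0.381  0.05 ]
 peg [390.8 294.3] 38 [ 0.322 -0.289  0.05 ]
 axis [ 0.4497 -0.2979] resid mm [1.8 0.5 0.4 0.2 0.5 1.2 0.8 0.9]
 peg angles [  -4.2   40.8  -49.3   86.1  -94.6  131.5 -139.2  176. ] mod45 [40.8 40.8 40.7 41.1 40.4 41.5 40.8 41. ]
 red [352.  290.2] 56 [ 0.339 -0.189  0.01 ] r 0.155 ang 135.4
77.86304552012746 0.13124585935872485 [ 0.43834347  0.47007627 -0.46657079]
```

View pics/scene3.png

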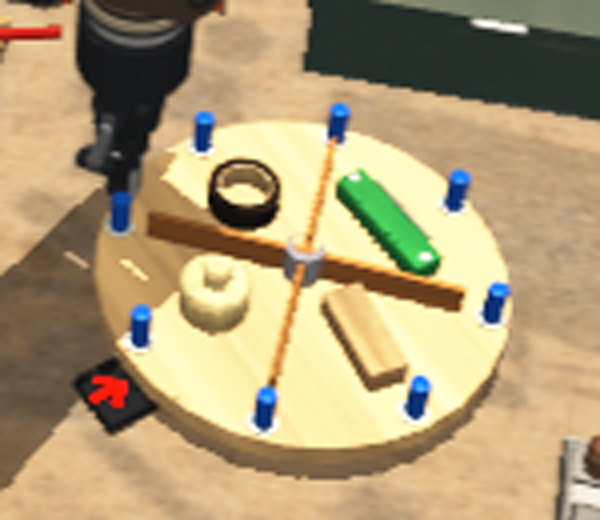

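The weight's knob is at crop (217,270), i.e. scene pixel (379,260.5), and its peg is now at 131°. The line of the arrow at (352,290) is still a few degrees on. I measure the weight by depth before the last nudge.

```bash
cat > w.py <<'E'
from m import *
def cloud(c):
    v,u=np.mgrid[:400,:640]; z=c["range_z"]; d=np.stack([(u-c["cx"])/f(c)*z,(v-c["cy"])/f(c)*z,z],-1).reshape(-1,3)
    return (R.from_quat(c["orientation"]).apply(d)+c["origin"]).reshape(400,640,3)
x=np.array([.4493,-.2983])
def weight(c):
    W=cloud(c); d=W[...,:2]-x; r=np.hypot(d[...,0],d[...,1]); a=np.degrees(np.arctan2(d[...,1],d[...,0]))
    m=(c["range_z"]>0)&(W[...,2]>.062)&(W[...,2]<.085)&(r>.03)&(r<.1)&(a>100)&(a<175)
    P=W[m]; mid=(P.min(0)+P.max(0))/2
    for p in(P.mean(0),mid): e=p[:2]-x; t=np.radians(136); print(len(P),p.round(3),"r",np.hypot(*e).round(3),"ang",np.degrees(np.arctan2(e[1],e[0])).round(1),"off line mm",(1000*(np.cos(t)*e[1]-np.sin(t)*e[0])).round(1))
E
python3 - <<'E'
from w import *
for n in("scene","side"): 
    c=read_camera(n); print(n); weight(c)
E
```

```text
scene
90 [ 0.401 -0.246  0.069] r 0.071 ang 132.7 off line mm -4.1
90 [ 0.401 -0.246  0.072] r 0.071 ang 132.6 off line mm -4.2
side
48 [ 0.403 -0.241  0.068] r 0.073 ang 129.2 off line mm -8.7
48 [ 0.403 -0.239  0.07 ] r 0.076 ang 128.0 off line mm -10.5
```

The views agree that the weight is at about 131°, the same as its peg. I push 5° more, back off, rise, and look again.

```bash
python3 -m crank '[[[0,-3,0],-1.5,255],[[0,-6,0],-2.5,255],[[-1,-9,0],-4,255],[[-1,-11,0],-5,255],[[-1,-11,0],-5,255],[[0,-5,0],-5,255],[[0,5,0],-5,255],[[0,5,-40],-5,255],[[0,5,-80],-5,255],[[0,5,-120],-5,255]]' && python3 -m crank '[[[0,40,-40],0,255],[[0,80,-60],0,255],[[0,120,-60],0,255],[[0,120,-60],0,255]]'; python3 - <<'E'
from w import *
for n in("scene","side","wrist"): 
    c=read_camera(n); print(n)
    if n!="wrist": weight(c)
    if n=="scene": measure(c)
    cv2.imwrite(f"pics/{n}4.png",c["frame"] if n=="wrist" else cv2.resize(c["frame"][193:323,325:475],None,fx=4,fy=4,interpolation=cv2.INTER_CUBIC))
E
```

```text
time: 5.5
eef_pos: [0.4821, -0.1708, 0.1654]
tcp_rot: [0.749, 0.663, -0.0, -0.001]
contact_force: [1.2, -0.7, 0.8]
opening: -0.004
finger_force: 0.0
time: 5.9
eef_pos: [0.6052, -0.1863, 0.2244]
tcp_rot: [0.749, 0.663, 0.001, 0.001]
contact_force: [-0.6, 0.1, -0.8]
opening: -0.002
finger_force: 0.0
scene
90 [ 0.396 -0.251  0.069] r 0.071 ang 137.9 off line mm 2.4
90 [ 0.399 -0.249  0.072] r 0.07 ang 135.7 off line mm -0.4
 peg [404.9 221.6] 27 [ 0.579 -0.295  0.05 ]
 peg [371.7 226.5] 37 [ 0.538 -0.205  0.05 ]
 peg [435.9 236.9] 35 [ 0.541 -0.386  0.05 ]
 peg [353.6 248.7] 34 [ 0.445 -0.171  0.05 ]
 peg [448.7 264.6] 38 [ 0.451 -0.425  0.05 ]
 peg [362.3 277.4] 34 [ 0.356 -0.211  0.05 ]
 peg [432.8 289.7] 39 [ 0.361 -0.39   0.05 ]
 peg [395.8 295.4] 39 [ 0.322 -0.302  0.05 ]
 axis [ 0.4498 -0.2979] resid mm [ 2.6  0.6 -0.   0.3  0.5  0.8  1.2  1.1]
 peg angles [   1.2   46.4  -43.8   92.1  -89.3  136.9 -133.8 -178.4] mod45 [1.2 1.4 1.2 2.1 0.7 1.9 1.2 1.6]
 red [352.  290.2] 56 [ 0.339 -0.189  0.01 ] r 0.155 ang 135.4
side
39 [ 0.398 -0.245  0.07 ] r 0.074 ang 134.2 off line mm -2.3
39 [ 0.396 -0.249  0.071] r 0.072 ang 137.3 off line mm 1.7
wrist
```

View pics/scene4.png

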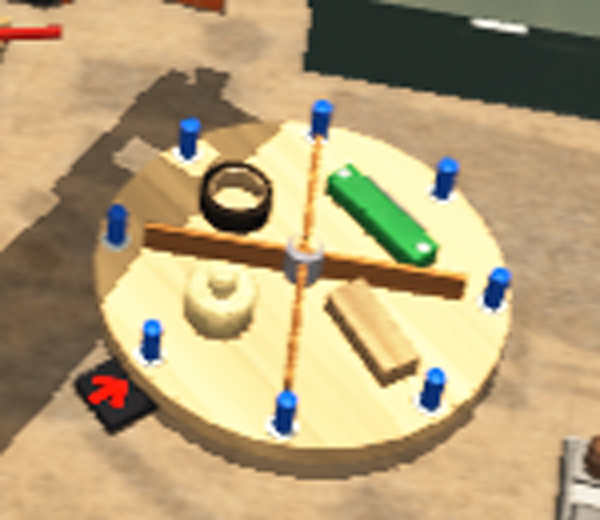

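The view shows the weight at scene pixel (379,266), in line with the arrow at (352,290) and the hub. It sits at about 136° against the arrow's 136°, within roughly 3 mm of the line. All four things are in their compartments and the arm is clear, so I hand in.

```bash
python3 -c "
from plant import ctrl; print(ctrl.sign_off())"
```

```text
the job is handed in; nothing more can be done
None
```

I turned the turntable about 51° by a peg, and the brass weight now stands at the front, measured within about 3 mm of the red arrow's line; the arm is clear and the job is handed in (the hand-in gave no verdict).

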